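# Stack the keyed nib trays and snap the cover shut

### The job

Put the burning-nib organiser back together: lift the orange tray off the sloping rack and stack it on the grey base tray so that all its lugs drop into the notches and it sits fully home, then stack the blue tray on the orange one in the same way. Last, swing the blue tray's yellow cover over and press its free end down until the catch holds it shut. Do not tip the trays so far that the nibs would fall out, and leave everything else on the bench where it is.

Things in the scene. Friction and masses are not known exactly. Their poses are not given: they have to be found in the camera images.
- base_rim (a point): Grey base tray, 116 long (x) x 62 wide (y), rim 52 above the bench, screwed to a plywood board (220 x 150 x 12). Point: centre of its mouth, level with the rim; z up, -x (away from the robot) the front. 18.4 mm wide, 9 deep notches in the 5 mm walls: front wall at y -16 and +16, rear wall at y 0, both side walls at x +20. A tray seated on it points the same way (x along x), its centre 20 above this point.
- orange_center (a point): Open orange tray with nibs, about 0.16 kg, 116 (x) x 62 (y) x 40 (z), wall 5; point: its centre, 20 below the rim. Under it five half-moon lugs, 16 wide, 7 deep: front (-x) wall y -16 and +16, rear wall y 0, side walls x +20; same notches in its rim. Lug-to-notch play 1.2 mm each way. Starts on the rack's slope, x axis pointing up the slope, so it is tilted 25 degrees.
- blue_center (a point): Blue tray with nibs and hinged yellow cover, about 0.19 kg, same 116 x 62 x 40 body and the same lugs underneath as the orange tray, plain rim; point: centre of the body, 20 below the rim. Seated on the orange tray its centre is 40 above the orange centre. Cover hinge at its +x end, catch on its -x end. Starts on the slope like the orange tray; which of the three slots each is in varies.
- cover (a joint): Angle of the yellow cover in rad: 0 shut (flat on the blue tray), 1.57 upright, stop at 2.0. Starts open at 1.62 to 1.9. Light hinge friction holds it there; a weak spring lifts it again to about 0.7 if it is let go nearly shut but not caught. The catch clicks in the last 8 mm of the free end's travel and takes about 3 N down on that end (up to 20 N does no harm).
- cover_hinge (a point): Point on the cover's hinge axis (along the blue tray's y), middle of its width: 58 from the blue tray's centre along +x and 22 above it.
- cover_edge (a point): Middle of the cover's free end, on its outer face: 116 from the hinge. The cover is a plate 116 x 62 x 4; beyond the free end is a tab that projects 7 more and hangs 20 down over the tray's front wall when shut. Shut, this point lies 24.5 above the blue tray's centre and 58 toward -x.
- rack_foot (a point): Plywood rack, 380 wide (y), fixed: its shelf slopes up 25 degrees along the rack's +x (roughly toward the robot; its low edge is on the far side), 155 long. Point: foot of the slope, mid-width, 32 above the bench, against a lip 18 high (square to the slope). Three slots side by side, 115 apart in y; at least 45 mm free between neighbours. Rim strips 14 high run up both sides.
- pine_center (a point): Plain open pine box without lugs, 116 x 58 x 46, in the third slot of the rack: not part of the job, leave it. Point: its centre.
- paint_a_c (a point): Paint bottle, blue with white cap, 35 diameter, 64 high, standing on the front part of the base tray's board; leave it. Point: its centre.
- paint_b_c (a point): Paint bottle, red with white cap, 35 diameter, 64 high; leave it. Point: its centre, half-way up.
- brush_jar_c (a point): Green glass jar, 72 diameter, 85 high, with brushes standing up in it to 210 above the bench and leaning up to 30 from its axis; leave it. Point: centre of the jar, 42.5 above the bench.
- mug_c (a point): White mug, 82 diameter, 95 high, handle at the side; leave it. Point: its centre.
- plaque_c (a point): Thin wooden plaque with burnt pattern, 170 x 50 x 8, lying flat; leave it. Point: its centre.
- sand_block_c (a point): Cork sanding block, 90 x 50 x 31; leave it. Point: its centre.
There are look-alikes about, which are no part of the job. What is shaped like the part that bears blue_center but green or pink is not meant.

How it is judged (in metres and radians):
On the way, in this order (a step that is already met when the one before it is completed fails the run):
1. the orange tray sits fully home on the grey base tray (z of orange_center in the frame of base_rim between 0.018 and 0.0225 m and horizontal distance between orange_center and base_rim below 0.006 m and angle between the x axis of orange_center and the x axis of base_rim, either way round below 0.06 rad and angle between the z axis of orange_center and the z axis of base_rim, either way round below 0.05 rad), for 0.2 s.
2. the blue tray sits fully home on the orange tray (all of step 1 and z of blue_center in the frame of orange_center between 0.038 and 0.0425 m and horizontal distance between blue_center and orange_center below 0.006 m and angle between the x axis of blue_center and the x axis of orange_center, either way round below 0.06 rad and angle between the z axis of blue_center and the z axis of orange_center, either way round below 0.05 rad), for 0.2 s.
3. the yellow cover is pressed shut (all of step 2 and value of joint cover below 0.03 rad), for 0.2 s.
At the end, for the whole second after the job is handed in: orange tray fully home on the base, blue tray fully home on the orange (each within 2 mm of its seated height, 6 mm sideways, 0.06 rad), cover held shut by its catch (joint below 0.03 rad) (all of step 3); the robot touches nothing.
It fails at once if a tray is tipped more than 50 degrees (angle between any of orange_center, blue_center's own z axis and vertical above 0.873 rad).
It fails at once if a bystander is moved more than 20 mm (distance of any of pine_center, paint_a_c, paint_b_c, brush_jar_c, mug_c, plaque_c, sand_block_c from where it was at the start of the episode above 0.02 m).
It also fails if it takes over 72 s, if anything falls off the work surface, if the arm or the gripper's body presses on something with over 40 N, if the wrist force passes 120 N, or if a joint passes its speed limit or range.

### The arm

A 6-joint arm with a two-finger parallel gripper is mounted at the origin on the work surface. World frame = base frame: x ahead of the robot, y to its left, z up, the work surface at z = 0. Lengths are in m, angles in degrees, forces in N, time in s.
With the tool pointing down it reaches from about 0.3 to 0.75 m from the base axis. Payload 8.5 kg.
Tool frame: the origin (TCP) lies at the very end of the fingers, on their centre line; the grasp point (between the pads) lies 19 mm behind it; x points along the fingers, y is the direction in which the jaws open and shut, and the axes are right-handed (so a half turn about x gives the same grasp; the last joint's range is limited). The gripper opens to 85 mm and grips with 20 to 120 N. Pads are 22 mm wide; open, the fingers measure 114 mm over their backs; the gripper's body (76 mm by 85 mm) begins 54 mm behind the grasp point. The pads swing forward as they close: fully open they stand 13 mm farther back than shut.
Start: joints at [59.112, 21.807, 74.336, -0, 83.858, -12.336], TCP at [0.175, 0.521, 0.231] pointing down, gripper open.
Joint ranges: [-178.18, 178.18], [-50.72, 133.34], [12.68, 142.11], [-81.47, 261.47], [9.98, 163.14], [-165.26, 165.26]. Speed limits (degrees/s): [136.94, 136.94, 180, 180, 180, 180].

### API

Orientations are given as a 3x3 rotation matrix whose columns are the frame's x, y, z axes.
In Python, from rig import env, eyes, close_job gives the robot as it stands.
- The arm moves only by the shell command python3 -m pendant 'ROWS' [OPENING] [FORCE]. ROWS is a JSON object of lists of equal length, an entry for each row: "travel": the shift along the world's x, y, z in mm, a list of three; "delta_rot": the turn, a rotation vector about the world's x, y, z in rad, a list of three. In form: {"travel": [[x, y, z], ...], "delta_rot": [[wx, wy, wz], ...]}. A call has 1 to 20 rows; each row shifts and turns the commanded pose from where the row before left it; what a row does not reach is not made up. A row lasts 1/12 s, in which the tool goes at most 41.7 mm and 7.16 degrees, less where a joint would pass 70% of its speed; a pose out of reach is approached as far as the arm can. A call with a gripper value outside its range is refused whole. OPENING is the finger opening in mm, from 0 to 85.4, set as the call begins (- or left out, the last holds). The fingers move at their own pace and stop on an object; FORCE is the grip in N (left out, the last holds). Time passes only in rows, so rows that do not move let the fingers close. It gives the time, the measured TCP pose, the force and the opening at its end, in the units of the state.
- env.observe(): the state, without advancing time (a new reading comes with each control period).
- eyes.get_image(name): name is "scene" or "top" or "wrist"; returns the picture (420x560x3 uint8, red, green, blue); there is no depth.
- eyes.camera_model(name): a dict with "vfov" (degrees; the focal length in pixels is half the picture's height over the tangent of half this angle, whatever the lens; pixels are square), "cx", "cy" (the principal point, pixels), "k1" (the pictures are not rectified: a ray, as slopes to the right and down, at radius r is drawn at 1 + k1 r^2 times it, then the intrinsics apply), "pose" (4x4, takes a point from camera to world coordinates). Camera axes: x right, y up, looking along -z (the intrinsics and any distortion apply to the point x, -y, -z); pixel columns grow to the right and rows downward; lengths in m; the calibration is good to about 2 mm. A picture is of the moment at which its call begins: read the wrist's pose just before it. camera_model takes no time and is no camera call; for the wrist camera it gives the pose at the moment of the call.
- close_job(): hands the job in, once; it reports no verdict.
The state is a dict: "time_s": time; "q": joint angles; "qvel": joint speeds; "joint_efforts": joint torques, N m; "position": TCP position; "tool_rot": TCP orientation; "ft_force": force on the tool from outside, world axes, zero at the start; "wrist_torque": the same for the moment, N m; "grip_width": finger opening in m.
Only numpy, scipy, OpenCV 4.12 (cv2) and the standard library are available. Lean on these libraries where they do the work, as an engineer would, in place of code of your own. Each camera call takes 0.05 s, during which the arm holds its last target. There are 200 camera calls.

## Working session

There is one attempt and no reset: what is moved stays moved. The work goes in short steps, Python scripts to look and compute and a shell command to move; the robot and the scene stay as the last step left them, time stands still between calls to the robot, and variables do not carry over. Pictures are saved under pics/ and viewed, about 8 in all and at most 12, crops included, and the job is handed in when it is done.

```bash
ls; mkdir -p pics
python3 - <<'E'
from rig import env, eyes
import cv2, json
import numpy as np
for n in ("scene","top"):
    im=eyes.get_image(n); cv2.imwrite(f"pics/{n}0.png",cv2.resize(im[:,:,::-1],(784,588),interpolation=cv2.INTER_CUBIC))
    np.save(f"pics/{n}0.npy",im)
    m=eyes.camera_model(n); print(n,{k:(np.round(v,4).tolist()) for k,v in m.items()})
s=env.observe(); print(s["time_s"],s["position"],np.round(s["tool_rot"],3).tolist(),s["grip_width"])
E
```

```text
pics
scene {'vfov': 56.4801, 'cx': 285.4134, 'cy': 202.5419, 'k1': -0.0095, 'pose': [[-0.8044, -0.3179, 0.5018, 1.0512], [0.5939, -0.4499, 0.667, 0.6479], [0.0137, 0.8346, 0.5507, 0.7132], [0.0, 0.0, 0.0, 1.0]]}
top {'vfov': 49.5236, 'cx': 274.9737, 'cy': 212.5797, 'k1': -0.1079, 'pose': [[0.0099, 0.9932, -0.1158, 0.3633], [-1.0, 0.0098, -0.0014, -0.0694], [-0.0003, 0.1158, 0.9933, 1.3311], [0.0, 0.0, 0.0, 1.0]]}
0.1 [0.17484636 0.52118866 0.23075488] [[-0.001, 0.318, 0.948], [-0.001, 0.948, -0.318], [-1.0, -0.001, -0.0]] 0.08555354294325743
```

View pics/scene0.png

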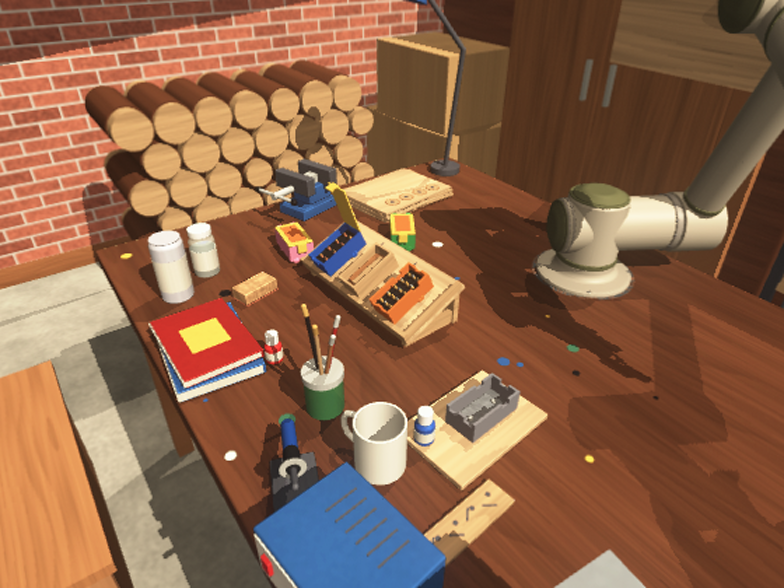

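View pics/top0.png

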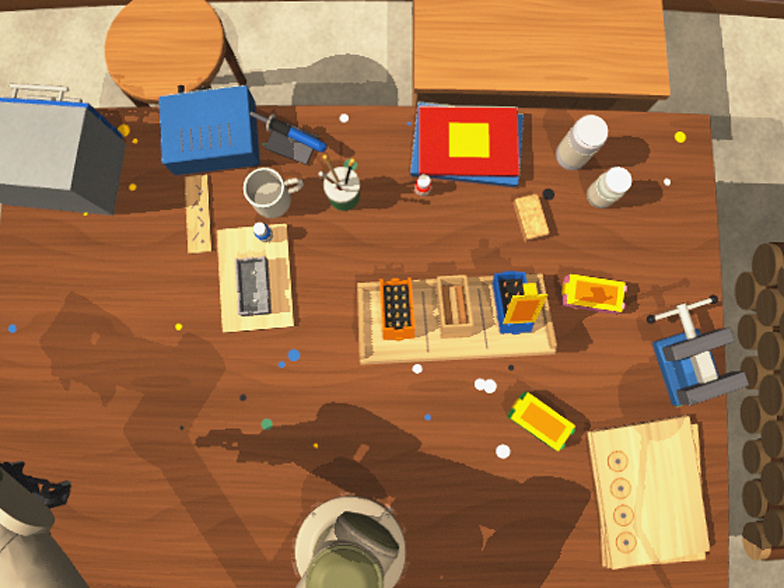

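The scene view shows the orange tray (402,292), the pine box (368,266), the blue tray with the yellow cover up (338,245), and the grey base (483,405) on its board beside the blue paint bottle. Top-view positions are orange (397,308), pine (454,305), blue (512,303) and base (253,286). The green (543,420) and pink (594,293) trays in the top view are look-alikes off the rack, so they aren't meant.

```bash
cat > h.py <<'E'
import numpy as np, cv2
from rig import env, eyes
from scipy.optimize import least_squares
from scipy.spatial.transform import Rotation as R
def intr(m,shape=(420,560)):
    f=shape[0]/2/np.tan(np.radians(m["vfov"])/2); return f
def proj(m,P):
    P=np.atleast_2d(P); T=np.array(m["pose"]); c=(P-T[:3,3])@T[:3,:3]
    s=np.stack([c[:,0]/-c[:,2],-c[:,1]/-c[:,2]],1); r2=(s**2).sum(1,keepdims=True)
    return s*(1+m["k1"]*r2)*intr(m)+[m["cx"],m["cy"]]
def ray(m,uv):
    d=(np.atleast_2d(uv)-[m["cx"],m["cy"]])/intr(m); s=d.copy()
    for _ in range(20): s=d/(1+m["k1"]*(s**2).sum(1,keepdims=True))
    T=np.array(m["pose"]); v=np.c_[s[:,0],-s[:,1],-np.ones(len(s))]@T[:3,:3].T
    return T[:3,3],v
def onz(m,uv,z):
    o,v=ray(m,uv); return o+v*((z-o[2])/v[:,2])[:,None]
E
python3 - <<'E'
from h import *
m=eyes.camera_model("top")
g=lambda n,pts,z: print(n,np.round(onz(m,np.array(pts)/1.4,z),3).tolist())
g("base rim corners FL FR RR RL",[(237,259),(269,258),(271,314),(240,315)],.052)
g("board",[(218,230),(287,225),(294,326),(222,332)],.012)
g("rack L far,R far,R near,L near top",[(358,284),(545,275),(556,353),(361,363)],.04)
g("orange c",[(397,308)],.08); g("blue",[(512,303)],.08); g("jar",[(342,188)],.08)
s=env.observe(); w=eyes.camera_model("wrist"); print({k:np.round(v,4).tolist() for k,v in w.items()})
T=np.array(w["pose"]); Rt=np.array(s["tool_rot"])
print("cam in tool",np.round(Rt.T@(T[:3,3]-s["position"]),4), np.round(Rt.T@T[:3,:3],3).tolist())
E
```

```text
base rim corners FL FR RR RL [[0.589, 0.236, 0.052], [0.592, 0.17, 0.052], [0.477, 0.162, 0.052], [0.474, 0.226, 0.052]]
board [[0.658, 0.289, 0.012], [0.67, 0.142, 0.012], [0.456, 0.121, 0.012], [0.441, 0.272, 0.012]]
rack L far,R far,R near,L near top [[0.541, -0.012, 0.04], [0.564, -0.397, 0.04], [0.404, -0.417, 0.04], [0.38, -0.021, 0.04]]
orange c [[0.489, -0.092, 0.08]]
blue [[0.501, -0.32, 0.08]]
jar [[0.732, 0.022, 0.08]]
{'vfov': 60.9957, 'cx': 272.0665, 'cy': 214.905, 'k1': -0.0355, 'pose': [[0.3183, -0.9155, -0.2458, 0.1129], [0.948, 0.3073, 0.0832, 0.5426], [-0.0007, -0.2595, 0.9657, 0.3732], [0.0, 0.0, 0.0, 1.0]]}
cam in tool [-0.1425  0.0004 -0.0655] [[-0.001, 0.26, -0.966], [1.0, 0.0, -0.001], [0.0, -0.966, -0.26]]
```

```bash
python3 -m pendant '{"travel":[[18,-16,-3],[18,-16,-3],[18,-16,-3],[18,-16,-3],[18,-16,-3],[18,-16,-3],[18,-16,-3],[18,-16,-3],[18,-16,-3],[18,-16,-3],[18,-16,-3],[18,-16,-3],[18,-16,-3],[18,-16,-3],[18,-16,-3],[18,-16,-3],[18,-16,-3],[18,-16,-3],[18,-16,-3],[16,-18,-3]],"delta_rot":[[0,0,-0.1245],[0,0,-0.1245],[0,0,-0.1245],[0,0,-0.1245],[0,0,-0.1245],[0,0,-0.1245],[0,0,-0.1245],[0,0,-0.1245],[0,0,-0.1245],[0,0,-0.1245],[0,0,-0.1245],[0,0,-0.1245],[0,0,-0.1245],[0,0,-0.1245],[0,0,-0.1245],[0,0,-0.1245],[0,0,-0.1245],[0,0,-0.1245],[0,0,-0.1245],[0,0,-0.1245]]}' 85
python3 -m pendant '{"travel":[[0,0,0],[0,0,0],[0,0,0],[0,0,0]],"delta_rot":[[0,0,-0.1245],[0,0,-0.1245],[0,0,0],[0,0,0]]}'
cat >> h.py <<'E'
import pickle
def snap(tag,crop=None,scale=1.4):
    m=eyes.camera_model("wrist"); s=env.observe(); im=eyes.get_image("wrist")
    pickle.dump((m,s,im),open(f"pics/{tag}.pkl","wb"))
    b=im[:,:,::-1]
    if crop: x0,y0,x1,y1=crop; b=b[y0:y1,x0:x1]
    cv2.imwrite(f"pics/{tag}.png",cv2.resize(b,None,fx=scale,fy=scale,interpolation=cv2.INTER_CUBIC))
    print(s["time_s"],np.round(s["position"],4),np.round(s["tool_rot"],3).tolist(),np.round(s["ft_force"],2)); return m,s,im
E
python3 -c "
from h import *
snap('w_base')"
```

```text
time_s: 1.77
position: [0.5338, 0.1986, 0.1708]
tool_rot: [[-0.001, 0.316, -0.949], [-0.0, -0.949, -0.316], [-1.0, -0.0, 0.001]]
ft_force: [-0.4, 0.1, -0.3]
grip_width: 0.0856
time_s: 2.1
position: [0.5328, 0.1994, 0.1711]
tool_rot: [[-0.001, 0.082, -0.997], [-0.0, -0.997, -0.082], [-1.0, -0.0, 0.001]]
ft_force: [0.6, 0.7, 0.2]
grip_width: 0.0849
2.1 [0.5328 0.1994 0.1711] [[-0.001, 0.082, -0.997], [-0.0, -0.997, -0.082], [-1.0, -0.0, 0.001]] [0.55 0.69 0.2 ]
```

View pics/w_base.png

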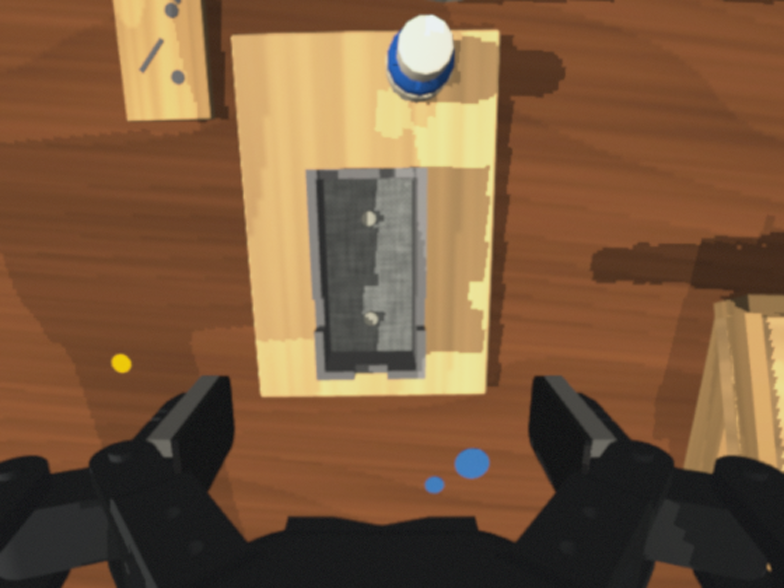

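The wrist view shows the grey base rim corners at (307,170), (427,168), (425,377) and (318,379), with the paint bottle behind at (425,50). Next I'll fit the rim and move to the orange tray.

```bash
cat > fitbase.py <<'E'
from h import *
m,s,im=pickle.load(open("pics/w_base.pkl","rb"))
hsv=cv2.cvtColor(im,cv2.COLOR_RGB2HSV); 
mask=(hsv[...,1]<70).astype(np.uint8); k=np.zeros_like(mask); k[110:280,205:320]=1; mask*=k
mask=cv2.morphologyEx(mask,cv2.MORPH_CLOSE,np.ones((15,15))); 
cs,_=cv2.findContours(mask,cv2.RETR_EXTERNAL,cv2.CHAIN_APPROX_NONE); c=max(cs,key=cv2.contourArea)[:,0,:].astype(float)
W=onz(m,c,.052)[:,:2]
r=cv2.minAreaRect((W*1000).astype(np.float32)); print("minrect",r)
def res(p):
    a=p[2]; q=(W-p[:2])@np.array([[np.cos(a),-np.sin(a)],[np.sin(a),np.cos(a)]])
    d=np.abs(q)-[.058,.031]; return d.max(1)
f=least_squares(res,[.533,.199,.05],loss="soft_l1",f_scale=.001,x_scale=[.01,.01,.1])
print("base xy yaw(deg, mod 180)",f.x[:2],np.degrees(f.x[2]),"rms",np.sqrt(np.mean(res(f.x)**2)))
print("hand corners",np.round(onz(m,np.array([(307,170),(427,168),(425,377),(318,379)])/1.4,.052),4).tolist())
E
python3 fitbase.py
```

```text
minrect ((539.7037353515625, 207.25900268554688), (115.59166717529297, 61.445648193359375), 5.687411785125732)
base xy yaw(deg, mod 180) [0.53987753 0.20727201] 5.546929058775785 rms 0.0013829469983855987
hand corners [[0.5939, 0.2426, 0.052], [0.5998, 0.182, 0.052], [0.4858, 0.171, 0.052], [0.4796, 0.2313, 0.052]]
```

```bash
python3 -m pendant '{"travel":[[-2,-29,5],[-2,-29,5],[-2,-29,5],[-2,-29,5],[-2,-29,5],[-2,-29,5],[-2,-29,5],[-2,-29,5],[-2,-29,5],[-2,-29,5],[0,0,0],[0,0,0]],"delta_rot":[[0,0,0],[0,0,0],[0,0,0],[0,0,0],[0,0,0],[0,0,0],[0,0,0],[0,0,0],[0,0,0],[0,0,0],[0,0,0],[0,0,0]]}'
python3 -c "
from h import *
snap('w_or')"
```

```text
time_s: 3.15
position: [0.5129, -0.0914, 0.2214]
tool_rot: [[0.0, 0.079, -0.997], [-0.0, -0.997, -0.079], [-1.0, 0.0, -0.0]]
ft_force: [-0.4, -0.4, -0.9]
grip_width: 0.085
3.15 [ 0.5129 -0.0914  0.2214] [[0.0, 0.079, -0.997], [-0.0, -0.997, -0.079], [-1.0, 0.0, -0.0]] [-0.38 -0.36 -0.91]
```

View pics/w_or.png

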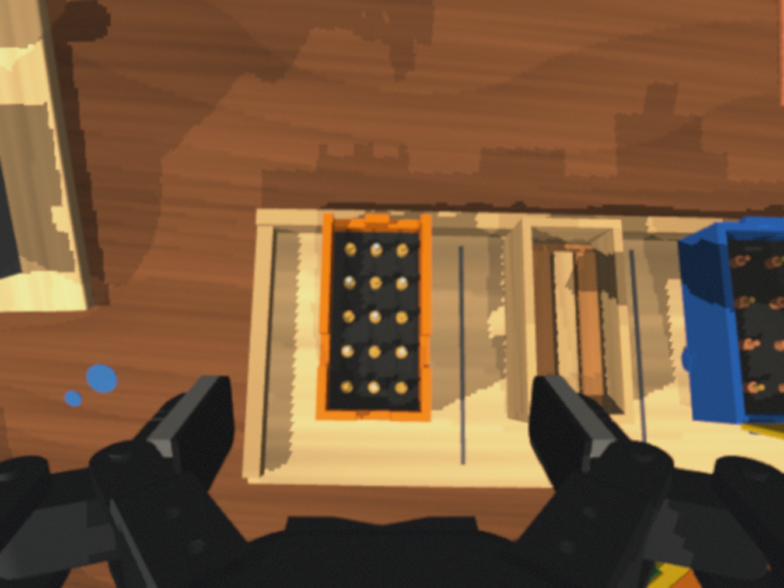

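The wrist view shows the orange tray with rim corners at about (324,213), (431,213), (431,419) and (317,419). The pine box is in the middle slot and the blue tray on the right, so these are the right parts. Next I'll fit the orange pose and check the base against the top view.

```bash
cat > fits.py <<'E'
from h import *
def Rt(yaw,tilt): return (R.from_euler("z",yaw)*R.from_euler("y",-tilt)).as_matrix()
def contour(mask,n=9):
    mask=cv2.morphologyEx(mask.astype(np.uint8),cv2.MORPH_CLOSE,np.ones((n,n)))
    cs,_=cv2.findContours(mask,cv2.RETR_EXTERNAL,cv2.CHAIN_APPROX_NONE); return max(cs,key=cv2.contourArea)[:,0,:].astype(float)
def rectres(views,c,Rm,off=0.02,half=(.058,.031)):
    out=[]
    for m,uv in views:
        o,v=ray(m,uv); n=Rm[:,2]; p0=c+off*n; t=((p0-o)@n)/(v@n); q=(o+v*t[:,None]-p0)@Rm
        out.append((np.abs(q[:,:2])-half).max(1))
    return np.concatenate(out)
def roi(mask,x0,y0,x1,y1):
    k=np.zeros(mask.shape,bool); k[y0:y1,x0:x1]=1; return mask&k
if __name__=="__main__":
    mt=eyes.camera_model("top"); im=np.load("pics/top0.npy"); h=cv2.cvtColor(im,cv2.COLOR_RGB2HSV)
    c=contour(roi(h[...,1]<70,162,175,200,232)); print("top base bbox px",c.min(0),c.max(0))
    W=onz(mt,c,.052)[:,:2]; print(cv2.minAreaRect((W*1000).astype(np.float32)))
    m,s,im=pickle.load(open("pics/w_or.pkl","rb")); h=cv2.cvtColor(im,cv2.COLOR_RGB2HSV)
    c=contour(roi((h[...,0]<16)&(h[...,1]>200)&(h[...,2]>110),215,140,320,310),21); print(c.min(0)*1.4,c.max(0)*1.4)
    for tilt in (25,):
        f=least_squares(lambda p:rectres([(m,c)],p[:3],Rt(p[3],np.radians(tilt))),[.49,-.092,.08,np.pi+.08],loss="soft_l1",f_scale=.001,x_scale=[.01,.01,.01,.1])
        print("orange",tilt,np.round(f.x,4),np.degrees(f.x[3]),f.cost,"rms",np.sqrt(np.mean(rectres([(m,c)],f.x[:3],Rt(f.x[3],np.radians(tilt)))**2)))
    cc=f.x[:3]+Rt(f.x[3],np.radians(25))@(np.array([[a*.058,b*.031,.02] for a in(-1,1) for b in (-1,1)]).T).T.T if 0 else None
    # rack edges on the wrist view: lip top line / rear edge for yaw and height check
    def rc(p): return proj(m,p[:3]+np.array([[a*.058,b*.031,.02] for a,b in((-1,-1),(-1,1),(1,1),(1,-1))])@Rt(p[3],np.radians(25)).T)*1.4
    print(np.round(rc(f.x)).tolist())
E
python3 fits.py
```

```text
top base bbox px [168. 183.] [192. 225.]
((534.3917846679688, 203.4275360107422), (117.48143768310547, 65.38956451416016), 5.960721492767334)
[316.4 214.2] [429.8 420. ]
orange 25 [ 0.488  -0.0892  0.0709  3.2025] 183.48753405925865 9.722042592215427e-05 rms 0.0007873251864601142
[[324.0, 217.0], [429.0, 219.0], [428.0, 419.0], [317.0, 417.0]]
```

```bash
python3 -m pendant '{"travel":[[0,0,0],[4,1,-14],[4,1,-14],[4,1,-14],[4,1,-16],[0,0,0],[0,0,0]],"delta_rot":[[0,0,-0.018],[-0.0067,0.1089,0],[-0.0067,0.1089,0],[-0.0067,0.1089,0],[-0.0067,0.1089,0],[0,0,0],[0,0,0]]}' 85
python3 - <<'E'
from h import *
from fits import Rt,contour,roi,rectres
m,s,im=snap('w_or2')
T=np.array(s["tool_rot"]); print("yaw/tilt",np.degrees(np.arctan2(T[1,2],T[0,2])),np.degrees(np.arcsin(T[2,2])))
m1,_,im1=pickle.load(open("pics/w_or.pkl","rb"))
vs=[]
for mm,ii,rr in((m1,im1,(215,140,320,310)),(m,im,(150,60,420,300))):
    h=cv2.cvtColor(ii,cv2.COLOR_RGB2HSV); c=contour(roi((h[...,0]<16)&(h[...,1]>190)&(h[...,2]>90),*rr),21); print(c.min(0)*1.4,c.max(0)*1.4); vs.append((mm,c))
for v in (vs[1:],vs):
  for free in (0,1):
    f0=lambda p:rectres(v,p[:3],Rt(p[3],p[4] if free else np.radians(25)))
    f=least_squares(f0,[.491,-.089,.081,3.2,.436],loss="soft_l1",f_scale=.001,x_scale=[.01,.01,.01,.1,.1]); x=f.x
    print("orange",np.round(x[:3],4),np.degrees(x[3:]),"rms",np.sqrt(np.mean(f0(x)**2)))
E
```

```text
time_s: 3.78
position: [0.5293, -0.0853, 0.1614]
tool_rot: [[-0.424, 0.063, -0.903], [-0.026, -0.998, -0.058], [-0.905, -0.001, 0.425]]
ft_force: [0.3, 0.2, 0.5]
grip_width: 0.0849
3.7833 [ 0.5293 -0.0853  0.1614] [[-0.424, 0.063, -0.903], [-0.026, -0.998, -0.058], [-0.905, -0.001, 0.425]] [0.3  0.17 0.55]
yaw/tilt -176.34331336849053 25.145471491234986
[316.4 214.2] [429.8 420. ]
[312.2 184.8] [459.2 418.6]
orange [ 0.4841 -0.0908  0.0647] [182.35466398  24.98095987] rms 0.0012856104042187075
orange [ 0.4854 -0.0906  0.0659] [182.44426149  23.12645979] rms 0.0012193422162857673
orange [ 0.4869 -0.0899  0.0679] [182.71863625  24.98095987] rms 0.001431481531991676
orange [ 0.4884 -0.0897  0.0692] [183.10447076  20.02577591] rms 0.0012286941806576677
```

View pics/w_or2.png

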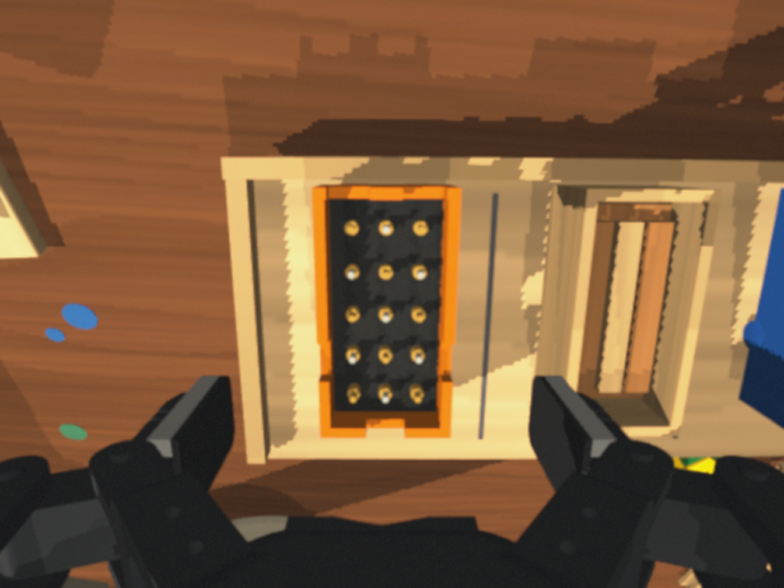

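The view shows orange rim corners at about (313,186), (461,187), (450,437) and (321,437). My colour mask cut off the rear edge, so I'll fit to these corners instead.

Run:
```python
from h import *
from fits import Rt
m,s,im=pickle.load(open("pics/w_or2.pkl","rb")); m1=pickle.load(open("pics/w_or.pkl","rb"))[0]
a=np.array([(313,186),(461,187),(450,437),(321,437)])/1.4; b=np.array([(324,213),(431,213),(431,419),(317,419)])/1.4
# image right = -y world ; image left = +y world. y_t = (.06,-1): left is -y_t. front up
L=np.array([(-.058,-.031,.02),(-.058,.031,.02),(.058,.031,.02),(.058,-.031,.02)])
def res(p,t,k): 
    P=p[:3]+L@Rt(p[3],t).T; r=[]
    if k&1: r.append((proj(m,P)-a).ravel())
    if k&2: r.append((proj(m1,P)-b).ravel())
    return np.concatenate(r)
for k in(1,2,3):
    f=least_squares(lambda p:res(p,np.radians(25),k),[.49,-.09,.08,3.2],x_scale=[.01,.01,.01,.1]); print(k,np.round(f.x[:3],4),np.degrees(f.x[3]),"px",np.round(f.fun,1))
f=least_squares(lambda p:res(p,p[4],3),[.49,-.09,.08,3.2,.43],x_scale=[.01,.01,.01,.1,.1]); print(np.round(f.x[:3],4),np.degrees(f.x[3:]))
T=s["tool_rot"]; print("tool frame of centre",T.T@(f.x[:3]-s["position"]))
```

```text
1 [ 0.4915 -0.0894  0.0805] 183.4614399509772 px [-0.5  0.4  0.5  0.1  0.4 -0.1 -0.5 -0.4]
2 [ 0.4917 -0.0897  0.0788] 183.83432072322182 px [-0.3 -0.3 -0.2  0.6  0.7  0.4 -0.1 -0.6]
3 [ 0.4919 -0.0895  0.0806] 183.6220539164902 px [-0.7  0.   0.5 -0.6  0.8 -0.5 -0.2 -0.6 -0.5 -0.5  0.1  0.7  0.5  1.4
 -0.8  0.2]
[ 0.4918 -0.0895  0.0805] [183.62093506  25.48813866]
tool frame of centre [ 0.08920029  0.00196763 -0.00023147]
```

```bash
python3 -m pendant '{"travel":[[-8.4,-0.9,-17.9],[-8.4,-0.9,-17.9],[-8.4,-0.9,-17.9],[-8.4,-0.9,-17.9],[-8.4,-0.9,-17.9],[0,0,0],[0,0,0]],"delta_rot":[[0,0,0],[0,0,0],[0,0,0],[0,0,0],[0,0,0],[0,0,0],[0,0,0]]}' 85
python3 -m pendant '{"travel":[[0,0,0],[0,0,0],[0,0,0],[0,0,0],[0,0,0],[0,0,0]],"delta_rot":[[0,0,0],[0,0,0],[0,0,0],[0,0,0],[0,0,0],[0,0,0]]}' 58 60
```

```text
time_s: 4.42
position: [0.487, -0.091, 0.0755]
tool_rot: [[-0.42, 0.061, -0.906], [-0.026, -0.998, -0.055], [-0.907, 0.001, 0.421]]
ft_force: [0.2, -0.2, 0.8]
grip_width: 0.0852
time_s: 4.92
position: [0.4884, -0.0914, 0.0756]
tool_rot: [[-0.418, 0.061, -0.906], [-0.027, -0.998, -0.055], [-0.908, 0.002, 0.419]]
ft_force: [2.5, 0.7, 6.8]
grip_width: 0.0608
```

```bash
python3 -m pendant '{"travel":[[4,0.3,9],[8.4,0.5,18],[8.4,0.5,18],[8.4,0.5,18],[8.4,0.5,18],[4,0,10],[0,15,0],[0,30,0],[0,30,0],[0,30,0],[0,30,0],[2,30,0],[2,30,0],[2,30,0],[2,30,0],[2,25,0],[0,15,0],[0,0,0],[0,0,0],[0,0,0]],"delta_rot":[[0,0,0],[0,0,0],[0,0,0],[0,0,0],[0,0,0],[0.0067,-0.1089,0],[0.0067,-0.1089,0],[0.0067,-0.1089,0],[0.0067,-0.1089,0],[0,0,0.033],[0,0,0],[0,0,0],[0,0,0],[0,0,0],[0,0,0],[0,0,0],[0,0,0],[0,0,0],[0,0,0],[0,0,0]]}' 58 60
python3 - <<'E'
from h import *
m,s,im=snap('w_hand')
T=np.array(s["tool_rot"]); print("yaw/tilt",np.degrees(np.arctan2(T[1,2],T[0,2])),np.degrees(np.arcsin(T[2,2])),np.degrees(np.arcsin(T[2,1])))
E
```

```text
time_s: 6.58
position: [0.5387, 0.2057, 0.1652]
tool_rot: [[0.0, 0.094, -0.996], [-0.0, -0.996, -0.094], [-1.0, 0.0, -0.0]]
ft_force: [1.0, -0.7, -2.0]
grip_width: 0.0606
6.5833 [0.5387 0.2057 0.1652] [[0.0, 0.094, -0.996], [-0.0, -0.996, -0.094], [-1.0, 0.0, -0.0]] [ 1.02 -0.68 -2.  ]
yaw/tilt -174.63057026944998 -0.026420417261388943 0.013665489965600519
```

View pics/w_hand.png

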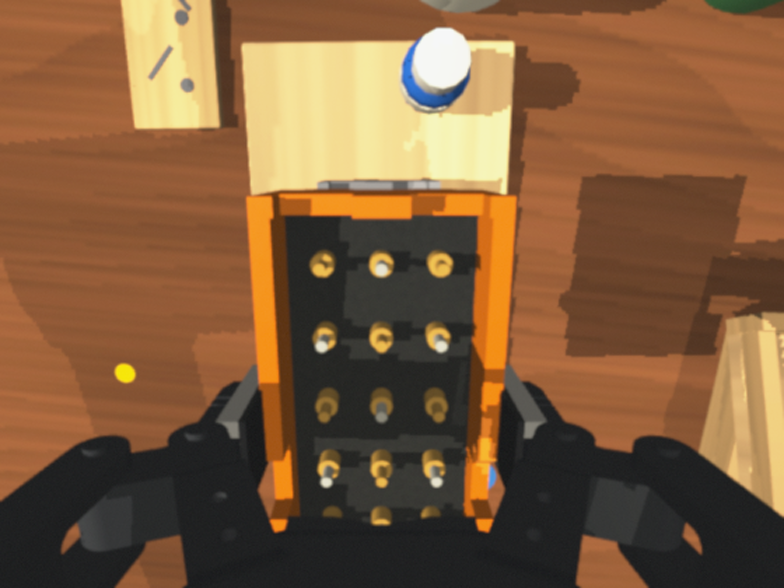

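The view shows the orange tray level in the hand, with front rim corners at (247,196) and (517,196). The base's front edge shows beyond it at about (319..439,181).

Run:
```python
from h import *
m,s,im=pickle.load(open("pics/w_hand.pkl","rb")); T=np.array(s["tool_rot"]); p=np.array(s["position"])
a=np.array([(247,196),(517,196),(491,530),(273,530)])/1.4
L=np.array([(-.058,-.031,.02),(-.058,.031,.02),(.058,.031,.02),(.058,-.031,.02)])
# tray axes in tool coords: x_t=tool z, y_t=tool y, z_t=-tool x
B=np.array([[0,0,-1],[0,1,0],[1,0,0]]).astype(float)
def pose(q): 
    return p+T@np.array(q[:3]), T@B@R.from_euler("y",q[3]).as_matrix()@R.from_euler("z",q[4]).as_matrix()
def res(q):
    c,Rm=pose(q); return np.r_[(proj(m,c+L@Rm.T)-a).ravel()*[1,1,1,1,1,.4,1,.4], (q[3]-0)*50]
f=least_squares(res,[-.006,0,-.001,0,0],x_scale=[.01,.01,.01,.1,.1]); print("tray centre in tool(mm)",np.round(f.x[:3]*1e3,1),"tilt,yaw deg",np.degrees(f.x[3:]),np.round(f.fun,1)); c,_=pose(f.x); print("world",np.round(c,4))
bc=lambda x,y,yaw: np.array([[x,y,.052]])+np.array([(-.058,-.031,0),(-.058,.031,0),(.058,.031,0),(.058,-.031,0)])@R.from_euler("z",np.pi+np.radians(yaw)).as_matrix().T
print("pred base",np.round(proj(m,bc(.5398,.2073,5.55))*1.4).tolist())
m0,s0,im0=pickle.load(open("pics/w_base.pkl","rb"))
print("pred base in w_base",np.round(proj(m0,bc(.5398,.2073,5.55))*1.4).tolist())
cv2.imwrite("pics/crops.png",np.vstack([cv2.resize(im0[110:280,200:320,::-1],(480,680))[:340],cv2.resize(im[120:145,210:330,::-1],(480,100))]))
```

```text
tray centre in tool(mm) [ 2.6 -0.1 -5.4] tilt,yaw deg [7.93459085 0.02577823] [ 0.4 -1.9 -0.4 -2.  -9.5  6.8  9.5  6.8  6.9]
world [0.544  0.2063 0.1626]
pred base [[316.0, 181.0], [441.0, 181.0], [435.0, 394.0], [324.0, 394.0]]
pred base in w_base [[305.0, 168.0], [427.0, 167.0], [425.0, 378.0], [316.0, 380.0]]
```

Run:
```python
from h import *
m,s,im=pickle.load(open("pics/w_hand.pkl","rb")); T=np.array(s["tool_rot"]); p=np.array(s["position"])
a=np.array([(247,196),(517,196)])/1.4
L=np.array([(-.058,-.031,.02),(-.058,.031,.02),(.058,.031,.02),(.058,-.031,.02)])
B=np.array([[0,0,-1],[0,1,0],[1,0,0]]).astype(float)
for t in (-3,0,3):
    def pose(q): return p+T@np.array(q[:3]), T@B@R.from_euler("y",np.radians(t)).as_matrix()@R.from_euler("z",q[3]).as_matrix()
    def res(q):
        c,Rm=pose(q); return np.r_[(proj(m,c+L[:2]@Rm.T)-a).ravel()]
    f=least_squares(res,[-.006,0,-.001,0],x_scale=[.01,.01,.01,.1]); c,Rm=pose(f.x)
    print(t,"tool(mm)",np.round(f.x[:3]*1e3,1),np.degrees(f.x[3]),"world",np.round(c,4),"rear px",np.round(proj(m,c+L[2:]@Rm.T)*1.4).tolist(), "side notch x=20 inner/outer", np.round(proj(m,c+np.array([(.011,-.031,.02),(.011,.031,.02)])@Rm.T)*1.4).tolist())
```

```text
-3 tool(mm) [-9.  -0.1 -0.5] -0.010356525616833338 world [0.5392 0.2059 0.1742] rear px [[492.0, 618.0], [272.0, 618.0]] side notch x=20 inner/outer [[262.0, 468.0], [502.0, 468.0]]
0 tool(mm) [-5.9 -0.1 -1.5] -0.010372156949572251 world [0.5401 0.206  0.1711] rear px [[487.0, 601.0], [276.0, 601.0]] side notch x=20 inner/outer [[265.0, 461.0], [498.0, 461.0]]
3 tool(mm) [-2.9 -0.1 -2.6] -0.010416429404677203 world [0.5413 0.2061 0.1681] rear px [[483.0, 584.0], [280.0, 584.0]] side notch x=20 inner/outer [[268.0, 453.0], [495.0, 453.0]]
```

```bash
python3 -m pendant '{"travel":[[0,1,-15],[0,0,-20],[0,0,-20],[0,0,-15],[0,0,-10],[0,0,-5],[0,0,0],[0,0,0]],"delta_rot":[[0,0,0.003],[0,0,0],[0,0,0],[0,0,0],[0,0,0],[0,0,0],[0,0,0],[0,0,0]]}'
python3 - <<'E'
from h import *
m,s,im=snap('w_pl1',crop=(100,60,460,300),scale=2.1)
E
```

```text
time_s: 7.3
position: [0.539, 0.207, 0.0805]
tool_rot: [[0.001, 0.096, -0.995], [0.0, -0.995, -0.096], [-1.0, -0.0, -0.001]]
ft_force: [-0.4, -0.7, -1.8]
grip_width: 0.061
7.3 [0.539  0.207  0.0805] [[0.001, 0.096, -0.995], [0.0, -0.995, -0.096], [-1.0, -0.0, -0.001]] [-0.36 -0.65 -1.82]
```

View pics/w_pl1.png

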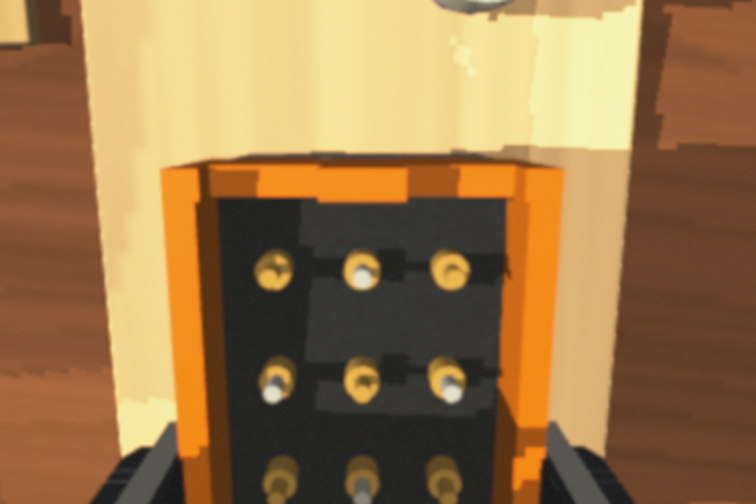

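Run:
```python
from h import *
m,s,im=pickle.load(open("pics/w_pl1.pkl","rb"))
bc=lambda x,y,yaw: np.array([[x,y,.052]])+np.array([(-.058,-.031,0),(-.058,.031,0)])@R.from_euler("z",np.pi+np.radians(yaw)).as_matrix().T
q=proj(m,bc(.5398,.2070,5.55)); print("pred base front corners raw px",np.round(q,1).tolist())
c=im[122:152,170:376,::-1]; big=cv2.resize(c,None,fx=3.8,fy=12,interpolation=cv2.INTER_NEAREST)
for u,v in q: cv2.circle(big,(int((u-170+.5)*3.8),int((v-122+.5)*12)),5,(255,0,255),-1)
cv2.imwrite("pics/strip.png",big)
```

```text
pred base front corners raw px [[207.0, 135.2], [339.0, 135.1]]
```

View pics/strip.png

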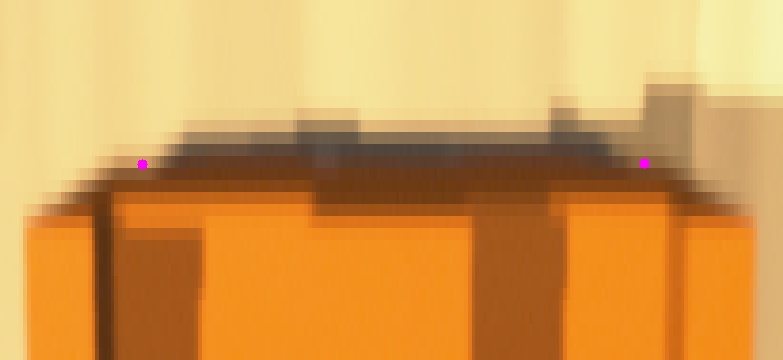

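The strip shows the base's front wall at columns 165..612, centred at raw column 271.6 against 272 for the tool plane. The tray is aligned within about 0.5 mm, so I'll lower it.

```bash
python3 -m pendant '{"travel":[[0,0,-4],[0,0,-3],[0,0,-2],[0,0,-2],[0,0,-1],[0,0,0],[0,0,0]],"delta_rot":[[0,0,0],[0,0,0],[0,0,0],[0,0,0],[0,0,0],[0,0,0],[0,0,0]]}'
```

```text
time_s: 7.93
position: [0.5386, 0.2072, 0.0678]
tool_rot: [[-0.0, 0.097, -0.995], [-0.0, -0.995, -0.097], [-1.0, 0.0, 0.0]]
ft_force: [1.0, 0.2, -1.2]
grip_width: 0.061
```

```bash
python3 -m pendant '{"travel":[[0,0,-1],[0,0,-1],[0,0,-1],[0,0,0]],"delta_rot":[[0,0,0],[0,0,0],[0,0,0],[0,0,0]]}'
```

```text
time_s: 8.27
position: [0.5386, 0.2072, 0.0657]
tool_rot: [[0.001, 0.097, -0.995], [-0.0, -0.995, -0.097], [-1.0, 0.0, -0.001]]
ft_force: [-3.2, -0.6, 5.9]
grip_width: 0.061
```

```bash
python3 -m pendant '{"travel":[[0,0,0],[0,0,0],[0,0,0],[0,0,0],[0,0,0]],"delta_rot":[[0,0,0],[0,0,0],[0,0,0],[0,0,0],[0,0,0]]}' 85 60
python3 -m pendant '{"travel":[[0,0,10],[0,0,30],[0,0,40],[0,-10,40],[0,-35,28],[0,-35,28],[0,-35,28],[0,-36,0],[0,-36,0],[0,-36,0],[0,-36,0],[0,-36,0],[0,-36,0],[0,-36,0],[0,-36,0],[0,-36,0],[0,-36,0],[0,-36,0],[0,-12,0],[0,0,0]],"delta_rot":[[0,0,0],[0,0,0],[0,0,0],[0,0,0],[0,0,0],[0,0,0],[0,0,0],[0,0,-0.034],[0,0,0],[0,0,0],[0,0,0],[0,0,0],[0,0,0],[0,0,0],[0,0,0],[0,0,0],[0,0,0],[0,0,0],[0,0,0],[0,0,0]]}'
```

```text
time_s: 8.68
position: [0.5386, 0.2072, 0.0647]
tool_rot: [[-0.0, 0.097, -0.995], [0.0, -0.995, -0.097], [-1.0, -0.0, 0.0]]
ft_force: [-0.7, 0.0, -0.5]
grip_width: 0.0851
time_s: 10.35
position: [0.538, -0.3111, 0.2627]
tool_rot: [[-0.0, 0.059, -0.998], [-0.0, -0.998, -0.059], [-1.0, 0.0, 0.0]]
ft_force: [0.2, -0.4, 0.6]
grip_width: 0.085
```

```bash
python3 -m pendant '{"travel":[[6,-1,-16],[6,-1,-16],[6,-1,-16],[5,-2,-17],[0,0,0],[0,0,0],[0,0,0]],"delta_rot":[[-0.0067,0.1089,0],[-0.0067,0.1089,0],[-0.0067,0.1089,0],[-0.0067,0.1089,0],[0,0,0],[0,0,0],[0,0,0]]}'
python3 - <<'E'
from h import *
m,s,im=snap('w_bl')
sc=eyes.get_image("scene"); np.save("pics/scene1.npy",sc)
ms=eyes.camera_model("scene"); print(proj(ms,[[.54,.207,.072],[.506,-.319,.08]]))
out=np.zeros((600,800,3),np.uint8); out[:588,:784]=cv2.resize(im[:,:,::-1],(784,588),interpolation=cv2.INTER_CUBIC)
u,v=proj(ms,[[.54,.207,.072]])[0].astype(int); c=cv2.resize(sc[v-28:v+28,u-35:u+35,::-1],(280,224),interpolation=cv2.INTER_CUBIC); out[:224,520:]=c
cv2.imwrite("pics/bl_m.png",out)
E
```

```text
time_s: 10.93
position: [0.5618, -0.3127, 0.1996]
tool_rot: [[-0.419, 0.063, -0.906], [-0.027, -0.998, -0.057], [-0.908, 0.001, 0.42]]
ft_force: [-1.1, 0.2, 1.0]
grip_width: 0.0852
10.9333 [ 0.5618 -0.3127  0.1996] [[-0.419, 0.063, -0.906], [-0.027, -0.998, -0.057], [-0.908, 0.001, 0.42]] [-1.07  0.21  1.  ]
[[346.20861338 277.90976343]
 [240.88963106 177.91339589]]
```

View pics/bl_m.png

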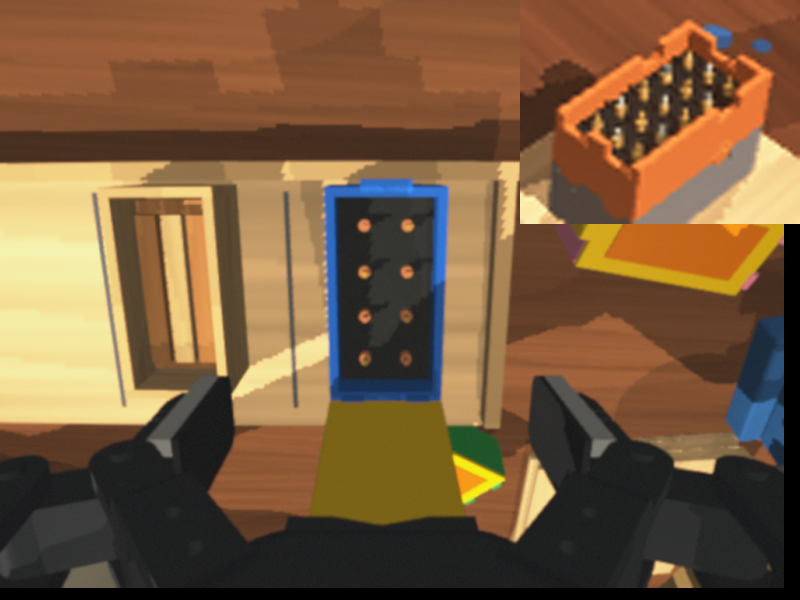

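The inset shows the orange tray flush on the grey base with its lugs in the notches. Blue rim corners are at about (325,187), (448,187), (441,400) and (330,402), and the yellow cover stands at the rear.

Run:
```python
from h import *
from fits import Rt
m,s,im=pickle.load(open("pics/w_bl.pkl","rb"))
a=np.array([(325,187),(448,187),(441,401),(330,402)])/1.4
L=np.array([(-.058,-.031,.02),(-.058,.031,.02),(.058,.031,.02),(.058,-.031,.02)])
for zf in (None,.0805):
    def res(p): 
        P=p[:3]+L@Rt(p[3],np.radians(25)).T; return np.r_[(proj(m,P)-a).ravel(),0 if zf is None else (p[2]-zf)*1e4]
    f=least_squares(res,[.506,-.319,.08,3.2],x_scale=[.01,.01,.01,.1]); print(np.round(f.x[:3],4),np.degrees(f.x[3]),"px",np.round(f.fun,1))
    T=np.array(s["tool_rot"]); d=T.T@(f.x[:3]-s["position"]); print("in tool",np.round(d*1e3,1)," tool yaw",np.degrees(np.arctan2(T[1,2],T[0,2]))%360)
    t=T@(d+[.006,0,0]); print("travel to c-6mm",np.round(t*1e3,1))
```

```text
[ 0.5055 -0.3185  0.0818] 183.56245153421324 px [-0.7  0.2  0.6  0.3  0.3  0.1 -0.1 -0.6  0. ]
in tool [130.6   2.2   1.9]  tool yaw 183.6170851051879
travel to c-6mm [ -58.8   -6.  -123.2]
[ 0.5046 -0.3186  0.0805] 183.56232899917796 px [-0.5  0.5  0.3  0.6  0.  -0.5  0.1 -1.2  0.1]
in tool [132.2   2.2   2.2]  tool yaw 183.6170851051879
travel to c-6mm [ -59.7   -6.1 -124.5]
```

```bash
python3 -m pendant '{"travel":[[-8.5,-2,-18],[-8.5,-2,-18],[-8.5,-1,-18],[-8.5,-0.5,-18],[-8.5,-0.5,-18],[-8.5,0,-18],[-8.5,0,-18],[0,0,0],[0,0,0]],"delta_rot":[[0,0,0],[0,0,0],[0,0,0],[0,0,0],[0,0,0],[0,0,0],[0,0,0],[0,0,0],[0,0,0]]}' 85
python3 -m pendant '{"travel":[[0,0,0],[0,0,0],[0,0,0],[0,0,0],[0,0,0],[0,0,0]],"delta_rot":[[0,0,0],[0,0,0],[0,0,0],[0,0,0],[0,0,0],[0,0,0]]}' 58 70
```

```text
time_s: 11.78
position: [0.5019, -0.3197, 0.0736]
tool_rot: [[-0.42, 0.062, -0.905], [-0.026, -0.998, -0.056], [-0.907, 0.0, 0.421]]
ft_force: [-0.2, -1.2, 0.0]
grip_width: 0.0852
time_s: 12.28
position: [0.5033, -0.3199, 0.074]
tool_rot: [[-0.419, 0.063, -0.906], [-0.029, -0.998, -0.056], [-0.908, 0.003, 0.42]]
ft_force: [2.0, 0.7, 6.0]
grip_width: 0.0608
```

```bash
python3 -m pendant '{"travel":[[4,0.3,9],[8.4,0.5,18],[8.4,0.5,18],[8.4,0.5,18],[8.4,0.5,18],[8.4,0.5,18],[4,0.5,12],[0,0,6],[0,0,4],[0,0,2],[0,0,0]],"delta_rot":[[0,0,0],[0,0,0],[0,0,0],[0,0,0],[0,0,0],[0,0,0],[0.0067,-0.1089,0],[0.0067,-0.1089,0],[0.0067,-0.1089,0],[0.0067,-0.1089,0],[0,0,0]]}'
python3 -m pendant '{"travel":[[-1,15,0],[-1,30,0],[-1,36,0],[-1,38,0],[-1,38,0],[-1,38,0],[-1,38,0],[-1,38,0],[-1,38,0],[-1,38,0],[-1,38,0],[-1,38,0],[-1,36,0],[-1,30,0],[-1,24,0],[0,12,0],[0,0,0],[0,0,0]],"delta_rot":[[0,0,0.034],[0,0,0],[0,0,0],[0,0,0],[0,0,0],[0,0,0],[0,0,0],[0,0,0],[0,0,0],[0,0,0],[0,0,0],[0,0,0],[0,0,0],[0,0,0],[0,0,0],[0,0,0],[0,0,0],[0,0,0]]}'
python3 - <<'E'
from h import *
m,s,im=snap('w_hb')
T=np.array(s["tool_rot"]); print("yaw",np.degrees(np.arctan2(T[1,2],T[0,2]))%360)
E
```

```text
time_s: 13.2
position: [0.5508, -0.3163, 0.1976]
tool_rot: [[0.006, 0.061, -0.998], [-0.001, -0.998, -0.061], [-1.0, 0.002, -0.006]]
ft_force: [0.2, -0.5, -1.7]
grip_width: 0.0607
time_s: 14.7
position: [0.5372, 0.209, 0.1949]
tool_rot: [[-0.001, 0.098, -0.995], [-0.001, -0.995, -0.098], [-1.0, 0.001, 0.001]]
ft_force: [0.2, -1.0, -2.4]
grip_width: 0.0608
14.7 [0.5372 0.209  0.1949] [[-0.001, 0.098, -0.995], [-0.001, -0.995, -0.098], [-1.0, 0.001, 0.001]] [ 0.21 -1.03 -2.44]
yaw 185.62380609356865
```

View pics/w_hb.png

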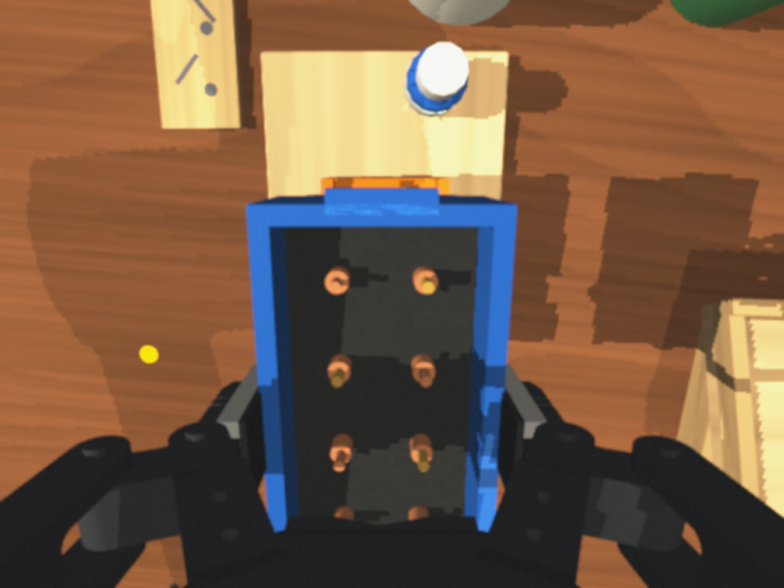

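The view shows blue front corners at (247,207) and (517,206), with the orange tray's front edge below at (322..449,178). Next I'll work out the correction.

Run:
```python
from h import *
m,s,im=pickle.load(open("pics/w_hb.pkl","rb")); T=np.array(s["tool_rot"]); p=np.array(s["position"])
a=np.array([(247,207),(517,206)])/1.4
L=np.array([(-.058,-.031,.02),(-.058,.031,.02)])
B=np.array([[0,0,-1],[0,1,0],[1,0,0]]).astype(float)
def pose(q): return p+T@np.array(q[:3]), T@B@R.from_euler("z",q[3]).as_matrix()
f=least_squares(lambda q:(proj(m,pose(q)[0]+L@pose(q)[1].T)-a).ravel(),[-.006,0,-.001,0],x_scale=[.01,.01,.01,.1]); c,Rm=pose(f.x)
print("tool(mm)",np.round(f.x[:3]*1e3,1),np.degrees(f.x[3]),"world",np.round(c,4))
print("to go (world mm)",np.round((np.array([.5398,.2070,.112])-c)*1e3,1))
b=np.array([.5398,.2070,.072])+L@R.from_euler("z",np.pi+np.radians(5.55)).as_matrix().T
print("pred orange front corners",np.round(proj(m,b)*1.4).tolist())
h=cv2.cvtColor(im,cv2.COLOR_RGB2HSV); o=(h[...,0]<16)&(h[...,1]>200)&(h[...,2]>150); o[:120]=0;o[145:]=0
ys,xs=np.where(o); print("orange px view x",xs.min()*1.4,(xs.max()+1)*1.4,"y",ys.min()*1.4)
```

```text
tool(mm) [-6.6  0.   0.8] 0.20531206261171372 world [0.5365 0.2089 0.2015]
to go (world mm) [  3.3  -1.9 -89.5]
pred orange front corners [[322.0, 179.0], [451.0, 179.0]]
orange px view x 330.4 438.2 y 177.79999999999998
```

```bash
python3 -m pendant '{"travel":[[2,-1,-15],[1.3,-1,-20],[0,0,-18],[0,0,-12],[0,0,-7],[0,0,-3],[0,0,0],[0,0,0]],"delta_rot":[[0,0,-0.002],[0,0,0],[0,0,0],[0,0,0],[0,0,0],[0,0,0],[0,0,0],[0,0,0]]}'
python3 - <<'E'
from h import *
m,s,im=snap('w_pl2')
T=np.array(s["tool_rot"]); p=np.array(s["position"])
c=p+T@[-.0066,0,.0008]; print("blue c",np.round(c,4),"to go",np.round((np.array([.5398,.2070,.112])-c)*1e3,1))
c=im[118:168,170:376,::-1]; big=cv2.resize(c,None,fx=3.8,fy=11,interpolation=cv2.INTER_NEAREST)
b=np.array([.5398,.2070,.072])+np.array([(-.058,-.031,.02),(-.058,.031,.02)])@R.from_euler("z",np.pi+np.radians(5.55)).as_matrix().T
print(proj(m,b))
for u,v in proj(m,b): cv2.circle(big,(int((u-170+.5)*3.8),int((v-118+.5)*11)),5,(255,0,255),-1)
cv2.imwrite("pics/strip2.png",big)
E
```

```text
time_s: 15.42
position: [0.5409, 0.2065, 0.1206]
tool_rot: [[0.001, 0.094, -0.996], [0.0, -0.996, -0.094], [-1.0, 0.0, -0.001]]
ft_force: [0.7, -0.3, -2.6]
grip_width: 0.061
15.4167 [0.5409 0.2065 0.1206] [[0.001, 0.094, -0.996], [0.0, -0.996, -0.094], [-1.0, 0.0, -0.001]] [ 0.73 -0.34 -2.56]
blue c [0.5401 0.2065 0.1272] to go [ -0.3   0.5 -15.2]
[[205.74214869 139.16607317]
 [337.23833008 138.79461616]]
```

View pics/strip2.png

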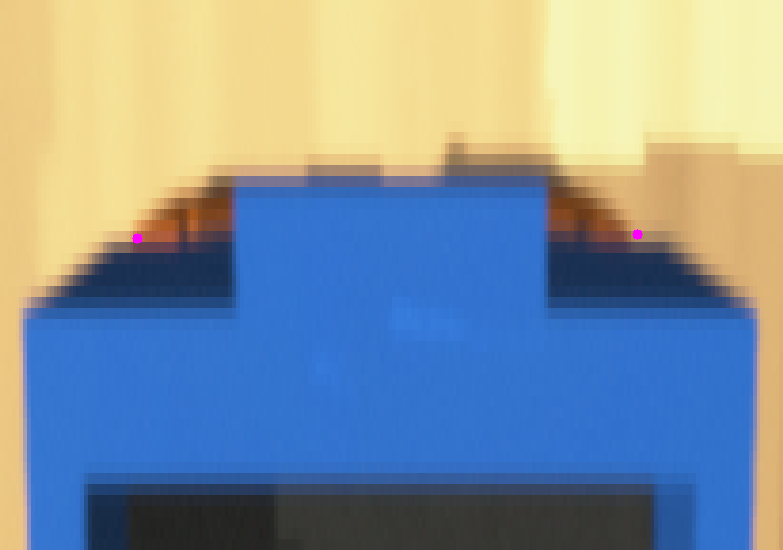

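The strip shows the orange front corners within 2 px of the prediction, and the blue and orange centres agree (388 and 387.5). I'll lower it.

```bash
python3 -m pendant '{"travel":[[-0.3,0.4,-5],[0,0,-4],[0,0,-2],[0,0,-1],[0,0,0],[0,0,0]],"delta_rot":[[0,0,0.002],[0,0,0],[0,0,0],[0,0,0],[0,0,0],[0,0,0]]}'
python3 -m pendant '{"travel":[[0,0,-1],[0,0,-1],[0,0,-1],[0,0,0]],"delta_rot":[[0,0,0],[0,0,0],[0,0,0],[0,0,0]]}'
```

```text
time_s: 15.97
position: [0.5401, 0.2073, 0.1079]
tool_rot: [[0.0, 0.097, -0.995], [0.0, -0.995, -0.097], [-1.0, -0.0, -0.0]]
ft_force: [-0.2, -0.4, -1.8]
grip_width: 0.0608
time_s: 16.3
position: [0.5401, 0.2073, 0.1049]
tool_rot: [[0.0, 0.097, -0.995], [0.0, -0.995, -0.097], [-1.0, 0.0, -0.0]]
ft_force: [-0.1, -0.1, -2.0]
grip_width: 0.0607
```

```bash
python3 -m pendant '{"travel":[[0,0,-1],[0,0,-0.5],[0,0,0]],"delta_rot":[[0,0,0],[0,0,0],[0,0,0]]}'; python3 -m pendant '{"travel":[[0,0,-1],[0,0,-0.5],[0,0,0]],"delta_rot":[[0,0,0],[0,0,0],[0,0,0]]}'
```

```text
time_s: 16.55
position: [0.5402, 0.2073, 0.1046]
tool_rot: [[0.001, 0.097, -0.995], [-0.0, -0.995, -0.097], [-1.0, 0.0, -0.001]]
ft_force: [-3.5, -0.4, 8.3]
grip_width: 0.0606
time_s: 16.8
position: [0.5402, 0.2073, 0.1045]
tool_rot: [[0.002, 0.097, -0.995], [-0.0, -0.995, -0.097], [-1.0, 0.0, -0.002]]
ft_force: [-7.6, -1.8, 18.0]
grip_width: 0.0608
```

```bash
python3 -m pendant '{"travel":[[0,0,0.5],[0,0,0],[0,0,0],[0,0,0],[0,0,0],[0,0,0]],"delta_rot":[[0,0,0],[0,0,0],[0,0,0],[0,0,0],[0,0,0],[0,0,0]]}' 85 60
python3 -m pendant '{"travel":[[0,0,12],[0,0,34],[0,0,36],[0,0,36],[0,0,36],[0,0,34],[0,0,0],[0,0,0]],"delta_rot":[[0,0,0],[0,0,0],[0,0,0],[0,0,0],[0,0,0],[0,0,0],[0,0,0],[0,0,0]]}'
python3 - <<'E'
from h import *
from fits import contour,roi
m,s,im=snap('w_bd')
h=cv2.cvtColor(im,cv2.COLOR_RGB2HSV); c=(h[...,0]>100)&(h[...,0]<125)&(h[...,1]>150)
c[:, :200]=0; c[:,350:]=0
ys,xs=np.where(c); print("blue px",xs.min(),xs.max(),ys.min(),ys.max())
L=np.array([(-.058,-.031,.02),(-.058,.031,.02),(.058,.031,.02),(.058,-.031,.02)])
print("pred",np.round(proj(m,np.array([.5398,.2070,.112])+L@R.from_euler("z",np.pi+np.radians(5.55)).as_matrix().T),1).tolist())
for r in range(150,300,25):
    w=np.where(c[r])[0]; print(r,w.min() if len(w) else None,w.max() if len(w) else None)
E
```

```text
time_s: 17.3
position: [0.5401, 0.2073, 0.1022]
tool_rot: [[-0.0, 0.097, -0.995], [-0.0, -0.995, -0.097], [-1.0, 0.0, 0.0]]
ft_force: [-0.0, 0.0, -0.0]
grip_width: 0.0852
time_s: 17.97
position: [0.5405, 0.2074, 0.292]
tool_rot: [[0.004, 0.097, -0.995], [0.001, -0.995, -0.097], [-1.0, -0.0, -0.004]]
ft_force: [-0.3, 0.0, -0.5]
grip_width: 0.0851
17.9667 [0.5405 0.2074 0.292 ] [[0.004, 0.097, -0.995], [0.001, -0.995, -0.097], [-1.0, -0.0, -0.004]] [-0.28  0.04 -0.53]
blue px 237 332 66 293
pred [[235.7, 130.8], [310.6, 130.8], [307.1, 261.5], [239.0, 261.5]]
150 237 307
175 238 307
200 238 306
225 239 305
250 239 305
275 None None
```

```bash
python3 -m pendant '{"travel":[[-20,-2,0],[-30,-3,0],[-32,-3,0],[-30,-3,0],[-16,-2,0],[0,0,-20],[0,0,-25],[0,0,-23],[0,0,0],[0,0,0]],"delta_rot":[[0,0,0],[0,0,0],[0,0,0],[0,0,0],[0,0,0],[0,0,0],[0,0,0],[0,0,0],[0,0,0],[0,0,0]]}' 0 40
```

```text
time_s: 18.85
position: [0.4115, 0.1941, 0.2213]
tool_rot: [[-0.004, 0.097, -0.995], [-0.001, -0.995, -0.097], [-1.0, 0.0, 0.004]]
ft_force: [0.4, 0.2, 0.1]
grip_width: 0.0003
```

```bash
python3 -m pendant '{"travel":[[14,1.4,1.2],[14,1.4,1.2],[14,1.4,1.2],[14,1.4,1.2],[12.6,1.2,-0.4],[12.6,1.2,-0.4],[12.5,1.2,-3.2],[12.5,1.2,-3.2],[0,0,0]],"delta_rot":[[0,0,0],[0,0,0],[0,0,0],[0,0,0],[0,0,0],[0,0,0],[0,0,0],[0,0,0],[0,0,0]]}'
python3 - <<'E'
from h import *
s=env.observe(); p=np.array(s["position"]); d=p-[.4821,.2014,.134]; print("a,z rel hinge",np.round([d[:2]@[.9953,.0967]*1e3,d[2]*1e3],1))
sc=eyes.get_image("scene"); np.save("pics/scene2.npy",sc); h=cv2.cvtColor(sc,cv2.COLOR_RGB2HSV)
ms=eyes.camera_model("scene")
y=((h[...,0]>20)&(h[...,0]<33)&(h[...,1]>190)).astype(np.uint8)
n,l,st,ce=cv2.connectedComponentsWithStats(y)
print([ (st[i].tolist()) for i in range(1,n) if st[i,4]>40])
H=np.array([.4821,.2014,.134]); xt=np.array([-.9953,-.0967,0]); yt=np.array([.0967,-.9953,0])
for th in (30,45,60,75,90):
    t=np.radians(th); P=[H+.116*(-np.cos(t)*xt+np.sin(t)*np.array([0,0,1]))+k*yt for k in(-.031,.031)]; print(th,np.round(proj(ms,P)).tolist())
E
```

```text
time_s: 19.6
position: [0.52, 0.2047, 0.2202]
tool_rot: [[0.001, 0.096, -0.995], [0.0, -0.995, -0.096], [-1.0, 0.0, -0.001]]
ft_force: [-0.4, -0.2, -0.8]
grip_width: -0.0003
a,z rel hinge [38.1 86.2]
[]
30 [[350.0, 253.0], [328.0, 238.0]]
45 [[357.0, 240.0], [334.0, 226.0]]
60 [[366.0, 228.0], [343.0, 215.0]]
75 [[375.0, 218.0], [352.0, 205.0]]
90 [[384.0, 211.0], [361.0, 199.0]]
```

```bash
python3 -m pendant '{"travel":[[11.5,1.1,-6.6],[11.5,1.1,-6.6],[9.7,1,-9.7],[9.7,1,-9.7],[7.5,0.8,-12.1],[7.5,0.8,-12.1],[2.5,0.3,-6.4],[2.5,0.3,-6.4],[0,0,0],[0,0,0]],"delta_rot":[[0,0,0],[0,0,0],[0,0,0],[0,0,0],[0,0,0],[0,0,0],[0,0,0],[0,0,0],[0,0,0],[0,0,0]]}'
```

```text
time_s: 20.48
position: [0.5806, 0.2111, 0.1503]
tool_rot: [[-0.0, 0.097, -0.995], [-0.0, -0.995, -0.097], [-1.0, -0.0, 0.0]]
ft_force: [-1.1, -0.1, 0.1]
grip_width: 0.0001
```

```bash
python3 -m pendant '{"travel":[[1,0,-3],[1,0,-3],[1,0,-2],[0,0,-2],[0,0,0]],"delta_rot":[[0,0,0],[0,0,0],[0,0,0],[0,0,0],[0,0,0]]}';  python3 -m pendant '{"travel":[[0,0,-2],[0,0,-2],[0,0,0]],"delta_rot":[[0,0,0],[0,0,0],[0,0,0]]}'
```

```text
time_s: 20.9
position: [0.5836, 0.2111, 0.1402]
tool_rot: [[-0.0, 0.097, -0.995], [0.0, -0.995, -0.097], [-1.0, -0.0, 0.0]]
ft_force: [-1.3, 0.4, -0.5]
grip_width: -0.0003
time_s: 21.15
position: [0.5839, 0.2111, 0.1364]
tool_rot: [[0.001, 0.097, -0.995], [0.0, -0.995, -0.097], [-1.0, -0.0, -0.001]]
ft_force: [0.0, 0.6, 1.4]
grip_width: -0.0001
```

```bash
python3 -m pendant '{"travel":[[0,0,-1],[0,0,-0.5],[0,0,0]],"delta_rot":[[0,0,0],[0,0,0],[0,0,0]]}';  python3 -m pendant '{"travel":[[0,0,-1],[0,0,0]],"delta_rot":[[0,0,0],[0,0,0]]}'
```

```text
time_s: 21.4
position: [0.5839, 0.2111, 0.1361]
tool_rot: [[0.002, 0.097, -0.995], [0.0, -0.995, -0.097], [-1.0, -0.0, -0.002]]
ft_force: [-2.1, -0.1, 8.9]
grip_width: -0.0003
time_s: 21.57
position: [0.5841, 0.2112, 0.1358]
tool_rot: [[0.003, 0.097, -0.995], [0.0, -0.995, -0.097], [-1.0, -0.0, -0.003]]
ft_force: [-4.0, -1.6, 12.4]
grip_width: -0.0
```

```bash
python3 -m pendant '{"travel":[[0,0,5],[0,0,20],[0,0,35],[0,0,35],[-20,0,30],[-30,-40,30],[-30,-40,10],[-30,-40,0],[-30,-40,0],[-30,-40,0],[0,0,0],[0,0,0]],"delta_rot":[[0,0,0],[0,0,0],[0,0,0],[0,0,0],[0,0,0],[0,0,0],[0,0,0],[0,0,0],[0,0,0],[0,0,0],[0,0,0],[0,0,0]]}'
python3 - <<'E'
from h import *
sc=eyes.get_image("scene"); np.save("pics/scene3.npy",sc); tp=eyes.get_image("top")
ms=eyes.camera_model("scene"); u,v=proj(ms,[[.54,.207,.1]])[0].astype(int); print(u,v)
a=cv2.resize(sc[v-40:v+45,u-50:u+50,::-1],(600,510),interpolation=cv2.INTER_CUBIC)
b=cv2.resize(sc[:,:,::-1],(200,150)); c=cv2.resize(tp[:,:,::-1],(200,150))
out=np.zeros((510,800,3),np.uint8); out[:,:600]=a; out[:150,600:]=b; out[160:310,600:]=c; 
w=eyes.get_image("wrist"); out[320:470,600:]=cv2.resize(w[:,:,::-1],(200,150))
cv2.imwrite("pics/end.png",out)
E
```

```text
time_s: 22.57
position: [0.442, 0.0487, 0.2889]
tool_rot: [[0.001, 0.094, -0.996], [-0.0, -0.996, -0.094], [-1.0, 0.0, -0.001]]
ft_force: [0.0, 0.7, -0.3]
grip_width: 0.0002
347 268
```

View pics/end.png

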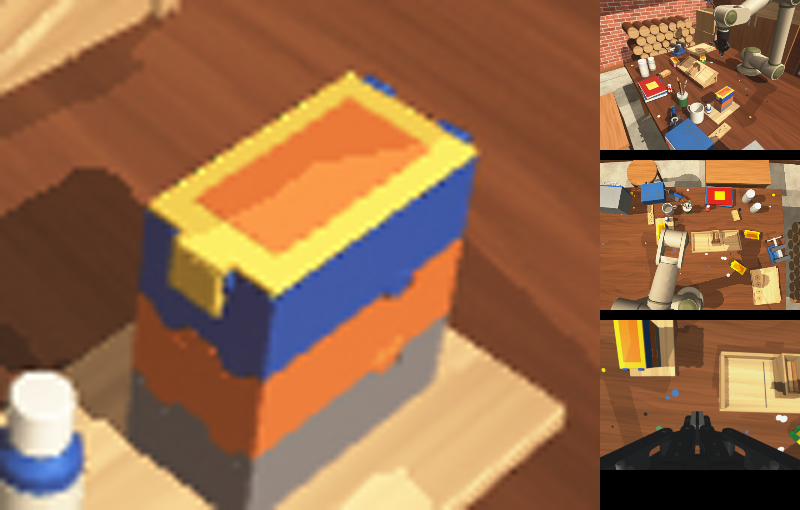

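The final view shows grey, orange and blue stacked flush with lugs in their notches. The yellow cover is flat on top, with its tab over the catch at (195,270), and the arm is clear. I'll hand it in.

```bash
python3 -c "
from rig import close_job
print(close_job())"
```

```text
the job is handed in; nothing more can be done
None
```

The organiser is back together and handed in at about 22.7 s of the 72 s allowed. The orange tray is on the grey base, the blue tray is on the orange one, and the yellow cover is shut.

**Seating:** Both trays met resistance at their expected seated heights:
- Orange: about 6 N at TCP z 0.0657.
- Blue: 8–18 N at TCP z 0.1045.

**Cover:** It came to a hard stop at 12 N, with the fingertip about 0.7 mm below the expected shut height. The last picture, taken after the arm had backed away, shows it still flat with its tab over the catch.

**Final picture:** The three trays are flush with the lugs in their notches, and the blue paint bottle on the board is still standing. I checked the other bystanders only by eye in small thumbnails of that picture; none looked moved.

**Checks that disagreed:**
- **Base position:** My first top-view reading was 7–8 mm off the wrist-camera fit, and a recheck was still 4–5 mm off. I used the wrist figure, and both trays dropped in on it.
- **Colour masks:** One cut off the rear of the orange tray, so I fitted its corners by hand. Another measured the placed blue tray about 4% narrower than predicted. A third failed to find the cover while it was swinging, so I had no camera check on it until it was shut.

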